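# Pour the stone beads into the drawer and shut it

### The arm

A 6-joint arm with a two-finger parallel gripper is mounted at the origin on the work surface. World frame = base frame: x ahead of the robot, y to its left, z up, the work surface at z = 0. Lengths are in m, angles in rad, forces in N, time in s.
With the tool pointing down it reaches from about 0.3 to 0.775 m from the base axis. Payload 14.6 kg.
Tool frame: the origin (TCP) lies at the very end of the fingers, on their centre line; the grasp point (between the pads) lies 19 mm behind it; z points along the fingers, y is the line along which they close (so a half turn about z gives the same grasp; the last joint's range is limited). The gripper opens to 94 mm and grips with 3 to 60 N. Pads are 16 mm wide; open, the fingers measure 119 mm over their backs; the gripper's body (75 mm by 177 mm) begins 78 mm behind the grasp point.
Start: joints at [1.12, 0.3, 1.521, -0, 1.321, -0.067], TCP at [0.206, 0.51, 0.205] pointing down, gripper open.
Joint ranges: [-3.03, 3.03], [-0.79, 2.21], [0.23, 2.52], [-1.04, 4.18], [0, 3.07], [-2.55, 2.55]. Speed limits (rad/s): [2.22, 2.22, 2.57, 3.14, 3.14, 3.14].

### API

Orientations are given as a unit quaternion [x, y, z, w].
In Python, from station import bot gives the robot as it stands. Calls block until the motion is done:
- bot.movep(position, orientation): joint-space move of the TCP to a pose.
- bot.line_to(position, rate=0.15, rotation=None, threshold=None): straight line of the TCP; rotation=None keeps the orientation; rate is the mean speed in m/s. With threshold (N) it stops when the force on the tool has changed by that much, and returns True; else False.
- bot.move_joints(angles): joint-space move.
- bot.gripper_to(opening): opening from 0.0 (shut) to 1.0 (fully open); the grip force is fixed at half the most; returns when the fingers have stopped.
- bot.pause(seconds).
- bot.inverse_kinematics(position, orientation): joint angles nearest the present ones, or None.
- bot.read_state(): the state.
- bot.read_camera(name): name is "scene" or "top" or "wrist"; returns a dict with "image" (480x640x3 uint8, red, green, blue), "fx", "fy", "cx", "cy" (pixels), "xyz" and "attitude" of the camera in the world. Camera axes: x right, y down, z forward; pixel columns grow to the right and rows downward; lengths in m; the calibration is good to about 2 mm. A picture is of the moment at which its call begins. There is no depth.
A pose or a line that the arm cannot do raises bot.Unreachable and nothing moves.
- bot.sign_off(): hands the job in; it is judged then, once.
The state is a dict: "time": time; "joints": joint angles; "qd": joint speeds; "joint_torque": joint torques, N m; "position": TCP position; "ee_rot": TCP orientation; "wrist_force": force on the tool from outside, world axes, zero at the start; "torque": the same for the moment, N m; "opening": opening from 0.0 (shut) to 1.0 (fully open); "finger_force": force on a finger pad.
Only numpy, scipy, OpenCV 4.12 (cv2) and the standard library are available. Lean on these libraries where they do the work, as an engineer would, in place of code of your own. Each camera call takes 0.05 s, during which the arm holds its last target. There are 200 camera calls.

### The job

Pick up the spouted steel cup and pour all eight stone beads into the open drawer. Stand the empty cup upright back on the black velvet pad and push the drawer gently but fully shut, without slamming it. Leave the ring case, the mandrel and the jar where they are.

Things in the scene. Friction and masses are not known exactly. Their poses are not given: they have to be found in the camera images.
- cup: Loose open steel cup with a broad spout, 120 g, 70 high, walls 3, floor 4. Flat upright side walls, 60 apart outside (y = +-30): grasp across them, closing along its y. Foot x = -26 to +26; back wall (+x) upright; front wall (-x), the spout, slopes out from x = -26 at the foot to -60 at the rim. Origin: centre of the underside of the foot, z up. Starts upright on the pad, holding the beads.
- cup_lip (a point): Middle of the pouring lip: the upper edge of the sloping front wall, 60 mm in -x and 70 mm in z from the cup's origin; axes as the cup's.
- bead0_center (a point): Centre of bead 0: a loose round white stone bead, diameter 17 mm, 10 g, one of eight alike that start in the cup.
- bead1_center (a point): Centre of bead 1: a loose round white stone bead, diameter 17 mm, 10 g, as bead 0.
- bead2_center (a point): Centre of bead 2: a loose round white stone bead, diameter 17 mm, 10 g, as bead 0.
- bead3_center (a point): Centre of bead 3: a loose round white stone bead, diameter 17 mm, 10 g, as bead 0.
- bead4_center (a point): Centre of bead 4: a loose round white stone bead, diameter 17 mm, 10 g, as bead 0.
- bead5_center (a point): Centre of bead 5: a loose round white stone bead, diameter 17 mm, 10 g, as bead 0.
- bead6_center (a point): Centre of bead 6: a loose round white stone bead, diameter 17 mm, 10 g, as bead 0.
- bead7_center (a point): Centre of bead 7: a loose round white stone bead, diameter 17 mm, 10 g, as bead 0.
- unit: Fixed wooden drawer unit whose drawer stands open, 190 deep (x) by 190 wide (y) by 100 high. Origin: centre of its underside; its drawer slides out along its own -x, towards the robot. A look-alike stands next to it, left or right.
- drawer (a joint): How far the drawer is open, in m: 0 is fully shut, 0.155 the end of its travel; starts 0.12 to 0.15. It stays where it is left (about 2 N to move). The opening seen from above, between drawer front and unit, is this long.
- drawer_floor (a point): Centre of the drawer's inner floor surface, 19 over the table; moves with the drawer; axes as the unit's. Inside 155 long (x = +-77) by 150 wide (y = +-75), open above; side and back walls 51 high over the floor. The front panel, 14 thick, 186 wide, has its outer face at x = -91.5 and its upper edge 74 over the floor (93 over the table).
- drawer_pull (a point): Middle of the outer face of the brass pull, a block 60 wide, 20 high, standing 15 mm out of the middle of the drawer front, 55 mm over the table; moves with the drawer. A push here along the unit's +x shuts the drawer.
- pad: Fixed black velvet pad, 140 by 140, 6 thick, lying on the table left or right. Origin: centre of its underside.
- shut_unit: Fixed look-alike drawer unit, 190 by 190 by 100, its drawer shut and locked (front 14 mm thick on its -x side). Origin: centre of its underside. Not used.
- display: Fixed black display tray with gold rings, 140 by 150 by 24 (rings to 40). Origin: centre of its underside. Not used.
- ring_case: Loose closed blue case, 70 by 80 by 49, on top of the shut unit. Origin: centre of its underside. Leave alone.
- mandrel: Loose tapering steel ring mandrel standing on a foot of diameter 64, 150 high. Origin: centre of its underside. Leave alone.
- jar: Loose capped amber jar, diameter 60, 80 high. Origin: centre of its underside. Leave alone.
Not all that is in view belongs to the job. Several things have the shape of the pad; the one meant has the colours described above.

How it is judged:
On the way, in this order (a step that is already met when the one before it is completed fails the run):
1. all eight beads lie in the drawer while it is still open (by more than 60 mm) (x of bead0_center in the frame of drawer_floor between -0.08 and 0.08 m and y of bead0_center in the frame of drawer_floor between -0.078 and 0.078 m and z of bead0_center in the frame of drawer_floor between 0 and 0.05 m and x of bead1_center in the frame of drawer_floor between -0.08 and 0.08 m and y of bead1_center in the frame of drawer_floor between -0.078 and 0.078 m and z of bead1_center in the frame of drawer_floor between 0 and 0.05 m and x of bead2_center in the frame of drawer_floor between -0.08 and 0.08 m and y of bead2_center in the frame of drawer_floor between -0.078 and 0.078 m and z of bead2_center in the frame of drawer_floor between 0 and 0.05 m and x of bead3_center in the frame of drawer_floor between -0.08 and 0.08 m and y of bead3_center in the frame of drawer_floor between -0.078 and 0.078 m and z of bead3_center in the frame of drawer_floor between 0 and 0.05 m and x of bead4_center in the frame of drawer_floor between -0.08 and 0.08 m and y of bead4_center in the frame of drawer_floor between -0.078 and 0.078 m and z of bead4_center in the frame of drawer_floor between 0 and 0.05 m and x of bead5_center in the frame of drawer_floor between -0.08 and 0.08 m and y of bead5_center in the frame of drawer_floor between -0.078 and 0.078 m and z of bead5_center in the frame of drawer_floor between 0 and 0.05 m and x of bead6_center in the frame of drawer_floor between -0.08 and 0.08 m and y of bead6_center in the frame of drawer_floor between -0.078 and 0.078 m and z of bead6_center in the frame of drawer_floor between 0 and 0.05 m and x of bead7_center in the frame of drawer_floor between -0.08 and 0.08 m and y of bead7_center in the frame of drawer_floor between -0.078 and 0.078 m and z of bead7_center in the frame of drawer_floor between 0 and 0.05 m and value of joint drawer above 0.06 m), for 0.2 s.
2. the drawer is fully shut, to within 6 mm (value of joint drawer below 0.006 m), for 0.2 s.
At the end, for the whole second after the job is handed in: All eight beads are inside the drawer (centres within its walls and less than 50 mm over its floor), the drawer is shut to within 6 mm, and the cup stands still and upright (within 0.1 rad) on the velvet pad, the centre of its foot over the pad (x of bead0_center in the frame of drawer_floor between -0.08 and 0.08 m and y of bead0_center in the frame of drawer_floor between -0.078 and 0.078 m and z of bead0_center in the frame of drawer_floor between 0 and 0.05 m and x of bead1_center in the frame of drawer_floor between -0.08 and 0.08 m and y of bead1_center in the frame of drawer_floor between -0.078 and 0.078 m and z of bead1_center in the frame of drawer_floor between 0 and 0.05 m and x of bead2_center in the frame of drawer_floor between -0.08 and 0.08 m and y of bead2_center in the frame of drawer_floor between -0.078 and 0.078 m and z of bead2_center in the frame of drawer_floor between 0 and 0.05 m and x of bead3_center in the frame of drawer_floor between -0.08 and 0.08 m and y of bead3_center in the frame of drawer_floor between -0.078 and 0.078 m and z of bead3_center in the frame of drawer_floor between 0 and 0.05 m and x of bead4_center in the frame of drawer_floor between -0.08 and 0.08 m and y of bead4_center in the frame of drawer_floor between -0.078 and 0.078 m and z of bead4_center in the frame of drawer_floor between 0 and 0.05 m and x of bead5_center in the frame of drawer_floor between -0.08 and 0.08 m and y of bead5_center in the frame of drawer_floor between -0.078 and 0.078 m and z of bead5_center in the frame of drawer_floor between 0 and 0.05 m and x of bead6_center in the frame of drawer_floor between -0.08 and 0.08 m and y of bead6_center in the frame of drawer_floor between -0.078 and 0.078 m and z of bead6_center in the frame of drawer_floor between 0 and 0.05 m and x of bead7_center in the frame of drawer_floor between -0.08 and 0.08 m and y of bead7_center in the frame of drawer_floor between -0.078 and 0.078 m and z of bead7_center in the frame of drawer_floor between 0 and 0.05 m and value of joint drawer below 0.006 m and x of cup in the frame of pad between -0.07 and 0.07 m and y of cup in the frame of pad between -0.07 and 0.07 m and z of cup in the frame of pad between 0 and 0.012 m and angle between cup's own z axis and vertical below 0.1 rad and linear speed of cup below 0.02 m/s); the robot touches nothing.
It fails at once if the drawer is slammed: moves inward faster than 0.5 m/s (velocity of joint drawer below -0.5 m/s).
It fails at once if the ring case is moved by more than 20 mm (distance of ring_case from where it was at the start of the episode above 0.02 m).
It fails at once if the mandrel is moved by more than 20 mm (distance of mandrel from where it was at the start of the episode above 0.02 m).
It fails at once if the jar is moved by more than 20 mm (distance of jar from where it was at the start of the episode above 0.02 m).
It also fails if it takes over 67 s, if anything falls off the work surface, if the arm or the gripper's body presses on something with over 40 N, if the wrist force passes 120 N, or if a joint passes its speed limit or range.

## Working session

There is one attempt and no reset: what is moved stays moved. The work goes in short steps, each a Python script; the robot and the scene stay as the last script left them, time stands still between calls to the robot, and variables do not carry over. Pictures are saved under pics/ and viewed, at most 10 in all, crops included, and the job is handed in when it is done.

```bash
mkdir -p pics; ls
cat > h.py <<'E'
import numpy as np, cv2
from station import bot
from scipy.spatial.transform import Rotation as R
def ray(c,u,v):
    d=R.from_quat(c["attitude"]).apply([(u-c["cx"])/c["fx"],(v-c["cy"])/c["fy"],1]) if np.size(c["attitude"])==4 else np.array(c["attitude"])@[(u-c["cx"])/c["fx"],(v-c["cy"])/c["fy"],1]
    return np.array(c["xyz"]),d
def onz(c,u,v,z):
    o,d=ray(c,u,v); return (o+d*(z-o[2])/d[2]).round(4)
def shot(cam,name):
    c=bot.read_camera(cam); cv2.imwrite(f"pics/{name}.png",c["image"][:,:,::-1]); return c
E
python3 - <<'E'
from h import *
for n in("top","scene"):
    c=shot(n,n+"0"); print(n,{k:c[k] for k in c if k!="image"}); np.save(n+"0.npy",c,allow_pickle=True)
print(bot.read_state()["ee_rot"],bot.read_state()["time"])
E
```

```text
pics
top {'fx': 565.4589076442481, 'fy': 565.4589076442481, 'cx': 319.57324273508414, 'cy': 241.08308331817625, 'xyz': array([0.29972215, 0.0111211 , 1.19468751]), 'attitude': array([ 0.71325498, -0.69496816,  0.06841944, -0.06004466])}
scene {'fx': 509.2680177275776, 'fy': 509.2680177275776, 'cx': 325.0370747298116, 'cy': 247.13670755697254, 'xyz': array([ 1.37021768, -0.562942  ,  0.87211156]), 'attitude': array([ 0.77942673,  0.43712848, -0.21223693, -0.39543413])}
[ 1.90748041e-01  9.81638885e-01 -5.14171907e-04 -1.41680855e-04] 0.1
```

View pics/top0.png

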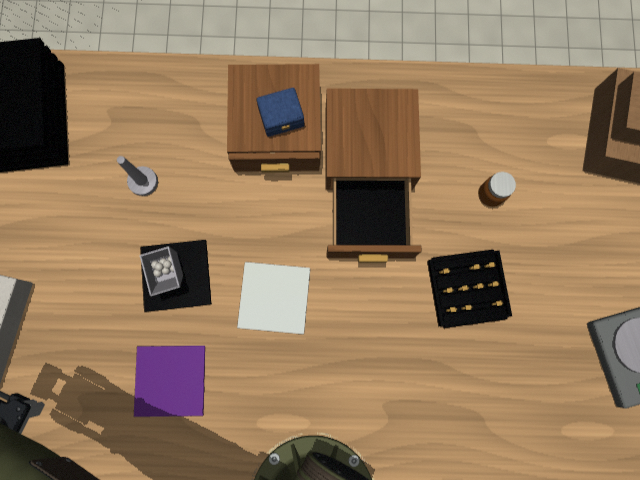

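View pics/scene0.png

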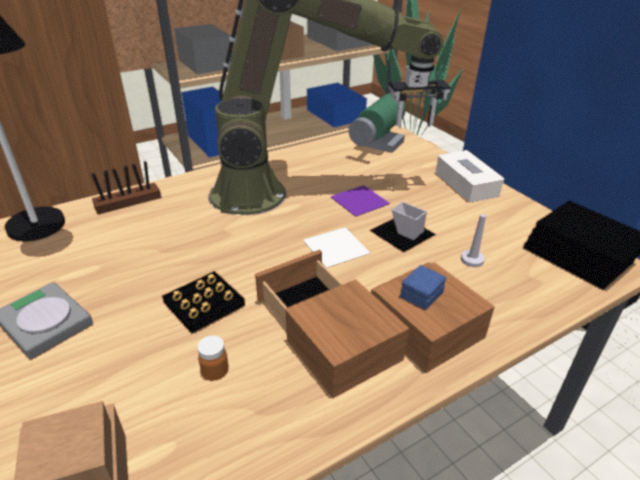

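The top view shows four pad-like things:
- black square at (176,275), with the cup and its beads at (161,270)
- white square at (274,298)
- purple square at (169,380)
- black tray with gold rings at (470,288), which is the display

The plain black square is the velvet pad, because it matches the colour and carries the cup. The open drawer is at (372,213), belonging to the right-hand unit. The shut unit with the blue case is at (275,115). I'll confirm with one enlarged crop.

Run:
```python
from h import *
im=cv2.imread("pics/top0.png")
a=cv2.resize(im[230:320,130:220],(540,540),interpolation=cv2.INTER_CUBIC)
cv2.imwrite("pics/crop.png",a)
c=np.load("top0.npy",allow_pickle=True).item()
g=im.max(2)
m=((g<45)*255).astype(np.uint8); m[:, :130]=0;m[:,220:]=0;m[:235]=0;m[318:]=0
n,l,s,_=cv2.connectedComponentsWithStats(m);print(s[1:][s[1:,4]>50])
pts=np.argwhere(m)[:,::-1].astype(np.float32); r=cv2.minAreaRect(pts);print("pad",r,onz(c,*r[0],.006))
# unit top face corners etc. roughly
for p in [(327,89),(417.5,89),(327,179),(420,178)]: print("unit top",onz(c,*p,.1))
for p in [(328,246),(421,246),(328,256),(421,256)]: print("front top",onz(c,*p,.093))
```

```text
[[ 141  240   70   72 2738]]
pad ((174.9315185546875, 275.3493347167969), (64.85222625732422, 68.14979553222656), 83.9909896850586) [0.4369 0.3025 0.006 ]
unit top [ 0.8219 -0.0069  0.1   ]
unit top [ 0.8278 -0.1947  0.1   ]
unit top [ 0.6285 -0.0112  0.1   ]
unit top [ 0.636  -0.1985  0.1   ]
front top [ 0.4931 -0.0164  0.093 ]
front top [ 0.4981 -0.2008  0.093 ]
front top [ 0.4731 -0.0168  0.093 ]
front top [ 0.4781 -0.2006  0.093 ]
```

View pics/crop.png

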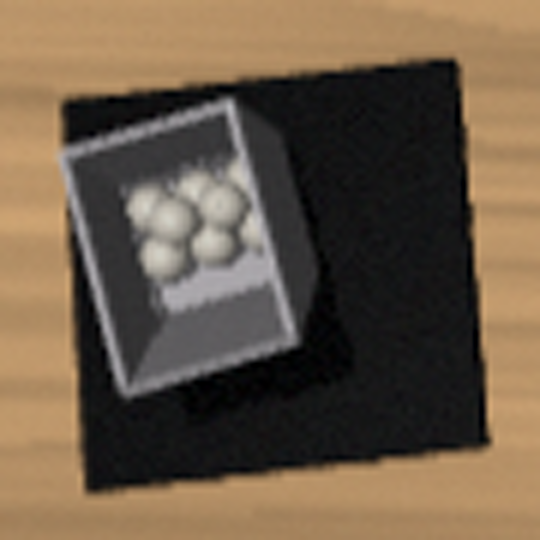

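The crop confirms it: a plain black velvet pad carries the steel cup with white beads. The rim corners in the crop are (64,152), (236,100), (298,343) and (126,395). The sloping spout wall is at the lower end, facing the robot. Next I'll compute the cup pose and check IK over the whole plan.

```bash
cat >> h.py <<'E'
def cupR(yaw,th,): # cup attitude, spout tipped down by th
    return R.from_euler('z',yaw)*R.from_euler('y',-th)
def tool(yaw,th,phi):  # tool z in cup frame=(-sin phi,0,-cos phi), tool y = +-cup y
    z=np.array([-np.sin(phi),0,-np.cos(phi)]); y=np.array([0,FL,0]); x=np.cross(y,z)
    return cupR(yaw,th)*R.from_matrix(np.c_[x,y,z])
FL=1
G=np.array([0,0,.045]); LIP=np.array([-.06,0,.07])
def tcp_for(p,local,yaw,th,phi): # TCP pose with cup point 'local' at world p
    q=tool(yaw,th,phi); g=np.array(p)+cupR(yaw,th).apply(G-local)
    return g+q.apply([0,0,.019]), q.as_quat()
def schedule(D,uy,pyaw): # pour: (lip position, tilt)
    ux=np.array([np.cos(uy),np.sin(uy),0]); out=[]
    for d in [0,20,40,55,65,72,79,86,93,100,106,112]:
        z=np.interp(d,[0,40,60,90],[.25,.19,.13,.108]); xo=np.interp(d,[0,60,90],[-.03,0,.012])
        out.append((D+ux*xo+[0,0,z],np.radians(d)))
    return out
E
python3 - <<'E'
import h
from h import *
c=np.load("top0.npy",allow_pickle=True).item()
P=[np.array(onz(c,130+(u-2.5)/6,230+(v-2.5)/6,.076)) for u,v in[(64,152),(236,100),(298,343),(126,395)]]
print([np.linalg.norm(P[i]-P[(i+1)%4]).round(4) for i in range(4)])
ax=(P[0]+P[1]-P[2]-P[3])[:2]; yaw=np.arctan2(ax[1],ax[0]); u=np.array([np.cos(yaw),np.sin(yaw)])
cen=sum(P)[:2]/4; org=cen+.017*u; print("yaw",np.degrees(yaw),"origin",org)
print("floor light patch:",[R.from_euler('z',-yaw).apply(onz(c,130+a/6,230+b/6,.010)-np.r_[org,0]).round(3) for a,b in[(165,305),(275,285)]])
D=np.array([.563,-.107,0]);uy=np.radians(1.7)
for FL in(1,-1):
  h.FL=FL
  for phi in(0,10,15,20,25,30,40):
    f=np.radians(phi);res=[]
    for z in(.006,.15): res.append(bot.inverse_kinematics(*tcp_for(np.r_[org,z],np.zeros(3),yaw,0,f)))
    for py in(-12,0,10):
      r2=[bot.inverse_kinematics(*tcp_for(p,LIP,np.radians(py),t,f)) for p,t in schedule(D,uy,0)]
      print(FL,phi,py,[r is not None for r in res],sum(r is not None for r in r2),r2[-1] if r2[-1] is None else np.round(r2[-1],2), None if res[0] is None else np.round(res[0],2))
E
```

```text
[np.float64(0.0588), np.float64(0.0848), np.float64(0.0581), np.float64(0.0844)]
yaw 18.295699679687537 origin [0.45344063 0.32136166]
floor light patch: [array([-0.023,  0.024,  0.01 ]), array([-0.027, -0.014,  0.01 ])]
1 0 -12 [True, True] 12 [-0.27  0.77  2.16  3.08  1.74  1.58] [ 0.55  0.52  1.66 -0.    0.97 -1.34]
1 0 0 [True, True] 11 [-0.4   0.78  2.14  2.76  1.75  1.66] [ 0.55  0.52  1.66 -0.    0.97 -1.34]
1 0 10 [True, True] 11 [-0.5   0.78  2.1   2.51  1.75  1.73] [ 0.55  0.52  1.66 -0.    0.97 -1.34]
1 10 -12 [True, True] 12 [-0.27  0.64  2.22  3.08  1.5   1.59] [ 0.53  0.6   1.53  0.04  1.18 -1.37]
1 10 0 [True, True] 11 [-0.42  0.64  2.21  2.73  1.51  1.69] [ 0.53  0.6   1.53  0.04  1.18 -1.37]
1 10 10 [True, True] 10 [-0.52  0.65  2.16  2.46  1.53  1.78] [ 0.53  0.6   1.53  0.04  1.18 -1.37]
1 15 -12 [True, True] 12 [-0.27  0.57  2.25  3.08  1.36  1.59] [ 0.53  0.65  1.47  0.06  1.29 -1.39]
1 15 0 [True, True] 10 [-0.42  0.57  2.23  2.71  1.38  1.71] [ 0.53  0.65  1.47  0.06  1.29 -1.39]
1 15 10 [True, True] 9 [-0.53  0.59  2.18  2.43  1.41  1.81] [ 0.53  0.65  1.47  0
[... 2522 characters left out ...]
37] [0.51 0.74 1.34 0.08 1.49 1.74]
-1 25 10 [True, True] 12 [-0.53  0.46  2.2   2.36  1.16 -1.24] [0.51 0.74 1.34 0.08 1.49 1.74]
-1 30 -12 [True, True] 12 [-0.27  0.36  2.27  3.06  0.92 -1.53] [0.51 0.79 1.27 0.09 1.59 1.74]
-1 30 0 [True, True] 12 [-0.42  0.37  2.25  2.62  0.96 -1.32] [0.51 0.79 1.27 0.09 1.59 1.74]
-1 30 10 [True, True] 12 [-0.53  0.4   2.2   2.3   1.04 -1.17] [0.51 0.79 1.27 0.09 1.59 1.74]
-1 40 -12 [True, True] 12 [-0.27  0.25  2.24  3.04  0.61 -1.51] [0.5  0.9  1.15 0.12 1.78 1.73]
-1 40 0 [True, True] 12 [-0.41  0.26  2.22  2.5   0.68 -1.17] [0.5  0.9  1.15 0.12 1.78 1.73]
-1 40 10 [True, True] 12 [-0.51  0.3   2.18  2.14  0.8  -0.99] [0.5  0.9  1.15 0.12 1.78 1.73]
```

Run:
```python
import h
from h import *
D=np.array([.563,-.107,0]);uy=np.radians(1.7)
for FL in(1,-1):
  h.FL=FL
  for phi in(0,15,30,45):
    for py in(20,35,50,65,80):
      r=[bot.inverse_kinematics(*tcp_for(p,LIP,np.radians(py),t,np.radians(phi))) for p,t in schedule(D,uy,0)]
      if any(x is None for x in r): print(FL,phi,py,sum(x is None for x in r));continue
      r=np.array(r); d=abs(np.diff(r,axis=0)); print(FL,phi,py,d.max(0).round(2),r[0].round(2),r[5].round(2),r[-1].round(2))
```

```text
1 0 20 2
1 0 35 3
1 0 50 4
1 0 65 4
1 0 80 3
1 15 20 3
1 15 35 4
1 15 50 5
1 15 65 6
1 15 80 5
1 30 20 4
1 30 35 5
1 30 50 6
1 30 65 8
1 30 80 7
1 45 20 5
1 45 35 7
1 45 50 9
1 45 65 9
1 45 80 9
-1 0 20 [0.09 0.11 0.21 0.67 0.37 0.68] [-0.21  0.4   1.38 -0.    1.36  1.01] [-0.51  0.38  2.05  1.93  0.88 -0.87] [-0.57  0.8   2.04  2.29  1.76 -1.32]
-1 0 35 [0.12 0.09 0.17 0.47 0.28 0.48] [-0.19  0.38  1.41 -0.    1.35  0.77] [-0.58  0.45  1.94  1.63  1.08 -0.77] [-0.64  0.83  1.91  2.01  1.8  -1.18]
-1 0 50 [0.13 0.09 0.12 0.43 0.19 0.37] [-0.17  0.36  1.45 -0.    1.34  0.53] [-0.6   0.53  1.8   1.4   1.29 -0.72] [-0.66  0.89  1.75  1.8   1.89 -1.03]
-1 0 65 [0.14 0.11 0.06 0.37 0.09 0.29] [-0.16  0.32  1.49 -0.    1.33  0.28] [-0.6   0.62  1.65  1.23  1.49 -0.71] [-0.65  0.95  1.57  1.63  2.   -0.9 ]
-1 0 80 [0.14 0.13 0.02 0.36 0.1  0.24] [-0.16  0.29  1.53 -0.    1.32  0.02] [-0.57  0.7   1.5   1.08  1.69 -0.72] [-0.62  1.03  1.39  1.51  2.15 -0.77]
-1 15 20 [0.08 0.14 0.23 0.45 0.37 0.45] [-0.16  0.54  1.2  -0.13  1.63  1.07] [-0.47  0.3   1.97  1.5   0.66 -0.43] [-0.61  0.61  2.11
[... 1489 characters left out ...]
.05] [-0.33  0.31  1.71  0.41  0.79  0.65] [-0.57  0.3   2.09  1.76  0.84 -0.76]
-1 45 35 [0.09 0.15 0.19 0.21 0.32 0.2 ] [-0.01  0.77  0.99 -0.47  2.02  0.88] [-0.35  0.34  1.67  0.49  0.91  0.35] [-0.64  0.39  1.96  1.49  1.07 -0.69]
-1 45 50 [0.11 0.12 0.14 0.26 0.25 0.18] [ 0.05  0.68  1.14 -0.57  1.87  0.74] [-0.37  0.37  1.62  0.52  1.05  0.09] [-0.66  0.49  1.8   1.28  1.28 -0.66]
-1 45 65 [0.13 0.09 0.09 0.31 0.19 0.2 ] [ 0.11  0.57  1.31 -0.65  1.71  0.61] [-0.37  0.41  1.57  0.51  1.18 -0.14] [-0.65  0.6   1.62  1.13  1.49 -0.67]
-1 45 80 [0.15 0.07 0.03 0.34 0.13 0.23] [ 0.15  0.45  1.49 -0.73  1.53  0.49] [-0.37  0.45  1.51  0.48  1.31 -0.35] [-0.62  0.7   1.44  0.99  1.69 -0.69]
```

The cup's spout wall sits at its -x end, yaw 18°. For the pour I'll use yaw 45° with a 25° tool pitch, which keeps clear of the wrist singularity. Now grasp and lift.

```bash
cat >> h.py <<'E'
FL=-1
ORG=np.array([.4534,.3214,.006]); YAW=np.radians(18.3); PHI=np.radians(25); PY=np.radians(45)
O3=np.zeros(3)
def back(p,q,d): return p-R.from_quat(q).apply([0,0,d])
D=np.array([.573,-.090,0]); UY=np.radians(1.7)
def path():
    return [tcp_for(p,LIP,PY,t,PHI) for p,t in schedule(D,UY,0)]
E
python3 - <<'E'
from h import *
p,q=tcp_for(ORG,O3,YAW,0,PHI)
bot.movep(back(p,q,.13),q)
bot.line_to(p,rate=.12)
print(bot.read_state()["wrist_force"].round(2)) if hasattr(bot.read_state()["wrist_force"],"round") else 0
bot.gripper_to(0.0)
s=bot.read_state();print(s["opening"],s["finger_force"],s["time"],s["wrist_force"])
bot.line_to(p+[0,0,.03],rate=.06)
s=bot.read_state();print(s["opening"],s["time"],s["wrist_force"])
shot("scene","lift")
im=cv2.imread("pics/lift.png")[120:330,330:580];cv2.imwrite("pics/liftc.png",cv2.resize(im,None,fx=2.4,fy=2.4))
E
```

```text
[ 0.38  0.05 -0.09]
0.6372588537691986 29.98309314250946 3.55 [0.43619042 0.68722427 0.61132426]
0.6334476357832802 4.2 [-0.05004505 -0.15744049 -2.6507842 ]
```

View pics/liftc.png

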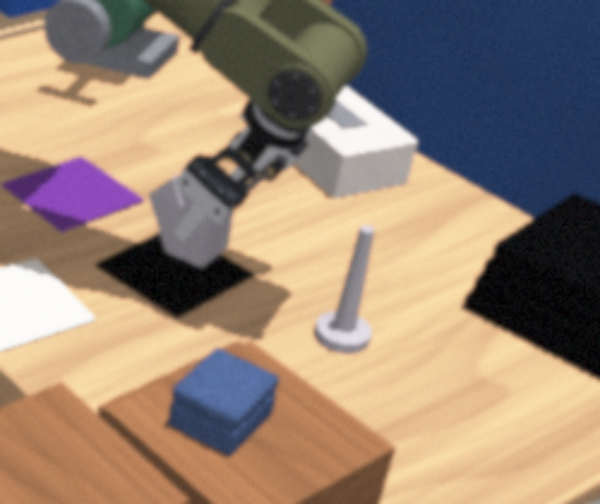

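The cup is held clear of the pad, with the gripper leaning back as planned and the mandrel untouched. Carry it to the pour start.

Run:
```python
from h import *
p,q=tcp_for(ORG,O3,YAW,0,PHI)
bot.line_to(p+[0,0,.2],rate=.15)
P=path()
bot.line_to(P[0][0],rate=.15,rotation=P[0][1])
for a,b in P[1:4]: bot.line_to(a,rate=.08,rotation=b)
s=bot.read_state();print(s["opening"],s["time"],s["wrist_force"].round(2),np.round(s["joints"],2))
shot("scene","pre")
im=cv2.imread("pics/pre.png")[150:400,180:480];cv2.imwrite("pics/prec.png",cv2.resize(im,None,fx=2.4,fy=2.4))
```

```text
0.6366024950623679 9.8333 [ 0.1  -0.3  -2.16] [-0.33  0.35  1.64  0.57  0.98  0.17]
```

View pics/prec.png

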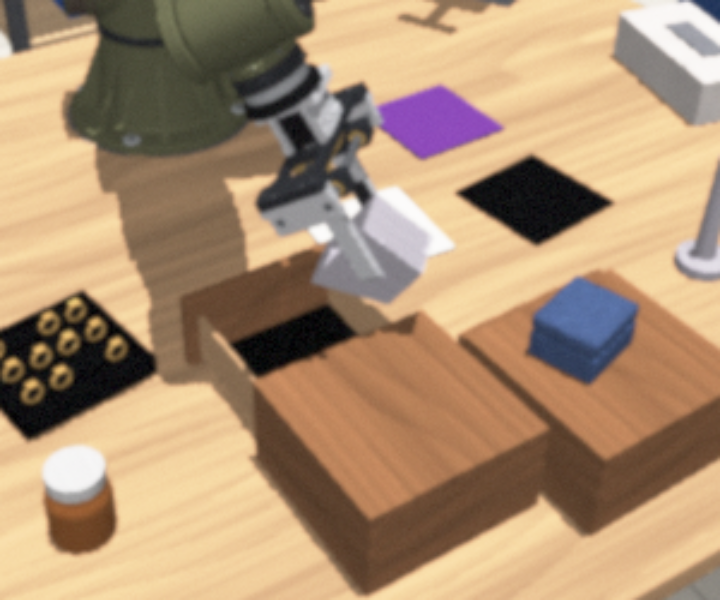

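The cup is tilted 55° with the lip near crop (320,280), over the drawer's opening. The wrist force still shows the full load. Pour.

Run:
```python
from h import *
P=path()
for a,b in P[4:]:
    bot.line_to(a,rate=.03,rotation=b)
    s=bot.read_state();print(s["time"],s["wrist_force"].round(2)[2])
bot.pause(.7)
s=bot.read_state();print(s["time"],s["wrist_force"].round(2),s["opening"])
c=shot("top","pour");np.save("pour.npy",c,allow_pickle=True)
im=cv2.imread("pics/pour.png")[160:310,280:480];cv2.imwrite("pics/pourc.png",cv2.resize(im,None,fx=4,fy=4))
```

```text
10.3167 -2.44
10.6 -1.9
10.8833 -1.41
11.175 -2.16
11.5167 -1.15
11.9417 -1.47
12.325 -1.41
12.7083 -1.31
13.4083 [-0.21 -0.08 -1.76] 0.6370381540496588
```

View pics/pourc.png

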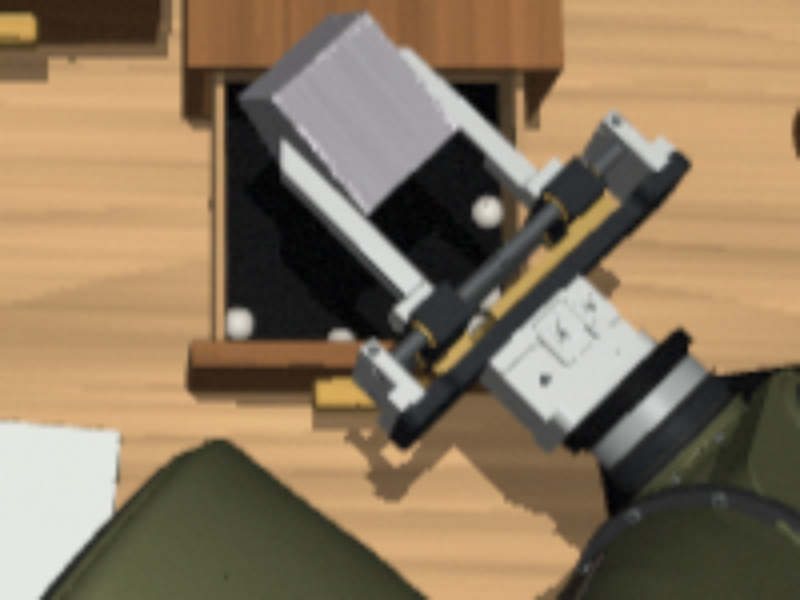

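The cup is inverted over the drawer and beads show inside it at crop (240,323), (342,335), (487,212) and (480,305). The gripper hides the rest, so I'll back off with the cup upright and count.

Run:
```python
from h import *
P=path()
bot.line_to(P[-1][0]+[0,0,.07],rate=.12)
u=P[0][0]
bot.line_to(P[2][0]+[0,0,.06],rate=.12,rotation=P[2][1])
p,q=tcp_for(ORG,O3,YAW,0,PHI)
bot.line_to(p+[0,0,.15],rate=.2,rotation=q)
s=bot.read_state();print(s["time"],s["wrist_force"].round(2),s["opening"])
c=shot("top","after");shot("scene","after_s")
im=cv2.imread("pics/after.png");a=cv2.resize(im[160:270,310:440],(520,440));b=cv2.resize(im[215:325,100:230],(520,440))[:, :280]
cv2.imwrite("pics/afterc.png",np.hstack([a,b]))
```

```text
17.8083 [-0.   -0.44 -1.02] 0.6334739263164223
```

View pics/afterc.png

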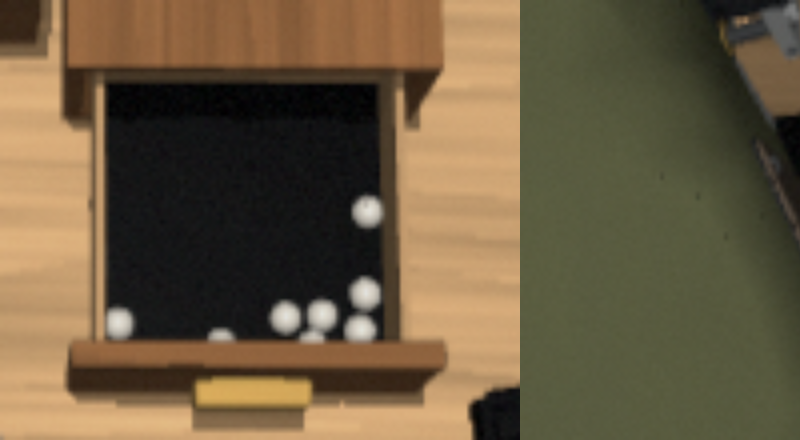

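All eight beads are in the drawer, at crop (368,211), (364,293), (360,328), (286,317), (322,315), (313,336), (221,336) and (119,322). Now put the cup back on the pad, a little nearer its centre.

Run:
```python
from h import *
p,q=tcp_for(np.array([.445,.312,.006]),O3,YAW,0,PHI)
bot.line_to(p+[0,0,.03],rate=.15,rotation=q)
print(bot.line_to(p-[0,0,.002],rate=.03,threshold=3), bot.read_state()["position"]-p)
s=bot.read_state();print(s["wrist_force"].round(2))
bot.gripper_to(.85); bot.pause(.2)
bot.line_to(back(bot.read_state()["position"],q,.13),rate=.12)
bot.gripper_to(0)
# go toward pull, tool down, closing along unit y
qd=R.from_matrix(np.c_[[1,0,0],[0,-1,0],[0,0,-1]])
qd=(R.from_euler('z',UY)*qd).as_quat()
bot.movep([.40,.05,.25],qd)
s=bot.read_state();print(s["time"])
c=shot("top","placed");np.save("placed.npy",c,allow_pickle=True);shot("scene","placed_s")
a=cv2.imread("pics/placed.png")[225:325,110:230];b=cv2.imread("pics/placed_s.png")[180:270,350:458]
cv2.imwrite("pics/placedc.png",np.hstack([cv2.resize(a,(400,333)),cv2.resize(b,(400,333))]))
im=cv2.cvtColor(cv2.imread("pics/placed.png"),cv2.COLOR_BGR2HSV)
m=cv2.inRange(im,(15,120,120),(32,255,255));m[:240]=0;m[275:]=0;m[:,:340]=0;m[:,405:]=0
n,l,st,_=cv2.connectedComponentsWithStats(m);k=1+st[1:,4].argmax();print(st[k])
x,y,w,h_,_=st[k]
print("pull outer face",onz(c,x+w/2,y+h_-.5,.055),onz(c,x+w/2,y+h_-.5,.065))
```

```text
True [-1.37500545e-04 -3.26711012e-05 -3.95785179e-05]
[0.63 0.51 5.95]
24.1833
[359 254  29   8 221]
pull outer face [ 0.4702 -0.1108  0.055 ] [ 0.4687 -0.1097  0.065 ]
```

View pics/placedc.png

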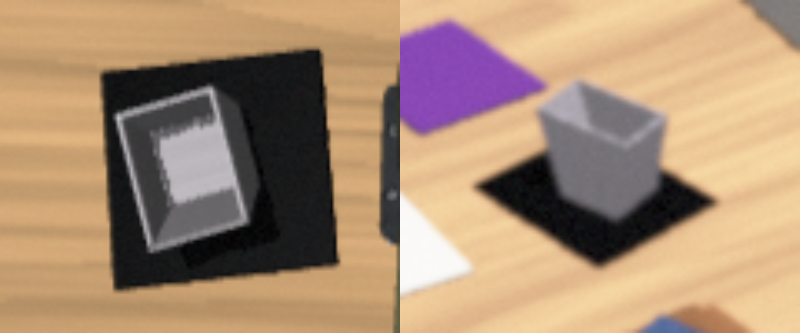

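The cup stands upright and empty on the black pad, at (185,170) in the top-view half of the crop. Now push the drawer shut.

Run:
```python
from h import *
qd=(R.from_euler('z',UY)*R.from_matrix(np.c_[[1,0,0],[0,-1,0],[0,0,-1]])).as_quat()
u=np.array([np.cos(UY),np.sin(UY),0]); s0=np.array([.415,-.111,.047])
bot.movep(s0+[0,0,.12],qd); bot.line_to(s0,rate=.12)
print(bot.line_to(s0+u*.04,rate=.04,threshold=1.5),bot.read_state()["position"])
t=bot.line_to(s0+u*.205,rate=.05,threshold=12)
s=bot.read_state();print(t,s["position"],s["wrist_force"].round(2),s["time"])
bot.line_to(s["position"]-u*.06,rate=.1); bot.line_to(s["position"]-u*.06+[0,0,.15],rate=.15)
bot.movep([.35,.05,.3],qd)
print(bot.read_state()["time"])
shot("top","shut");cv2.imwrite("pics/shutc.png",cv2.resize(cv2.imread("pics/shut.png")[50:330,110:530],None,fx=1.9,fy=1.9))
```

```text
False [ 0.45480472 -0.10980434  0.04699199]
True [ 0.59981615 -0.10544094  0.04645242] [-0.91  0.42  1.32] 29.8667
32.8
```

View pics/shutc.png

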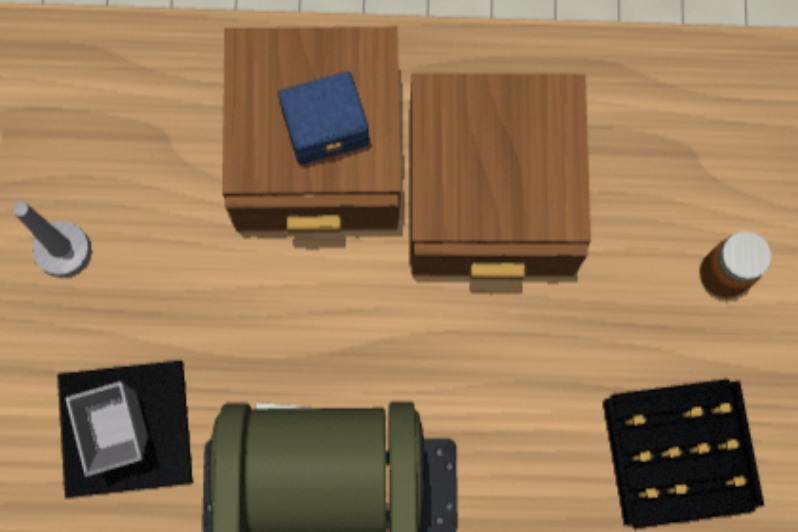

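The drawer front looks flush, with a strip at crop rows 241–256 against 193–207 on the locked unit. A second gentle push will confirm the end stop, and then I'll hand in.

Run:
```python
from h import *
qd=(R.from_euler('z',UY)*R.from_matrix(np.c_[[1,0,0],[0,-1,0],[0,0,-1]])).as_quat()
u=np.array([np.cos(UY),np.sin(UY),0]); s0=np.array([.54,-.1073,.047])
bot.movep(s0+[0,0,.15],qd); bot.line_to(s0,rate=.12)
t=bot.line_to(s0+u*.08,rate=.03,threshold=8)
s=bot.read_state();print(t,s["position"],s["wrist_force"].round(2))
e=s["position"]
bot.line_to(e-u*.06,rate=.1); bot.line_to(e-u*.06+[0,0,.15],rate=.15); bot.movep([.35,.05,.3],qd); bot.pause(.5)
print(bot.read_state()["time"]); print(bot.sign_off())
```

```text
True [ 0.59981507 -0.10548097  0.04654463] [ 0.78 -0.9   1.27]
40.5417
the job is handed in; nothing more can be done
None
```

The job is handed in at 40.5 s of the 67 s allowed: all eight beads are in the drawer, the cup stands empty and upright on the velvet pad, and the drawer is shut against its stop (a second push ended at the same spot); the ring case, mandrel and jar were not disturbed.

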